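Clamp a glued brush handle: to touch, then a quarter turn

ROBOT

A 6-joint arm with a two-finger parallel gripper is mounted at the origin on a cart in front of the work surface, level with it; the furniture and walls round the work are solid. World frame = base frame: x ahead of the robot, y to its left, z up, the work surface at z = 0. Lengths are in m, angles in rad, forces in N, time in s.
With the tool pointing down it reaches from about 0.375 to 0.9 m from the base axis. Payload 3.1 kg.
Tool frame: the origin (TCP) lies between the finger pads, 19 mm behind the fingertips; this is the grasp point; z points along the fingers, y is the line along which they close (so a half turn about z gives the same grasp; the last joint's range is limited). The gripper opens to 87 mm and grips with 3 to 60 N. Pads are 19 mm wide; open, the fingers measure 117 mm over their backs; the gripper's body (75 mm by 190 mm) begins 51 mm behind the grasp point.
Start: joints at [-1.514, 0.527, 1.433, -0, 1.181, -0.178], TCP at [0.146, -0.608, 0.241] pointing down, gripper open.
Joint ranges: [-3.08, 3.08], [-0.75, 2.2], [0.22, 2.44], [-1.43, 4.57], [0, 2.65], [-2.85, 2.85]. Speed limits (rad/s): [2.79, 2.79, 3.14, 3.14, 3.14, 3.14].

INTERFACE

Orientations are given as a unit quaternion [x, y, z, w].
In Python, from rig import get_obs, camera, hand_in, cut_out gives the robot as it stands.
- The arm moves only by the tool step_arm, never from a script. Its argument "rows" is a list of rows, each a list of 6 numbers: the shift along the world's x, y, z in m, then the turn, a rotation vector about the world's x, y, z in degrees. A call has 1 to 12 rows; each row shifts and turns the commanded pose from where the row before left it; what a row does not reach is not made up. A row lasts 1/8 s, in which the tool goes at most 62.5 mm and 10.7 degrees, less where a joint would pass 70% of its speed; a pose out of reach is approached as far as the arm can. A call is refused whole if a number of a shift passes 0.0625 or a number of a turn 10.7, either way. A call with a gripper value outside its range is refused whole. "jaw" is the finger opening in m, from 0 to 0.087, set as the call begins (left out, the last holds). The fingers move at their own pace and stop on an object; "squeeze" is the grip in N (left out, the last holds). Time passes only in rows, so rows that do not move let the fingers close. It gives the time, the measured TCP pose, the force, the opening and the grip force at its end, in the units of the state.
- get_obs(): the state, without advancing time (a new reading comes with each control period).
- camera(name): name is "side" or "top"; returns a dict with "pixels" (480x640x3 uint8, blue, green, red), "depth" (480x640 float32, m along the optical axis (not along the pixel's ray), 0 where there is no reading), "fov_y" (degrees; the focal length in pixels is half the picture's height over the tangent of half this angle, whatever the lens; pixels are square), "cx", "cy" (the principal point, pixels), "extrinsics" (4x4, takes a point from camera to world coordinates). Camera axes: x right, y up, looking along -z (the intrinsics and any distortion apply to the point x, -y, -z); pixel columns grow to the right and rows downward; lengths in m; the calibration is good to about 2 mm. A picture is of the moment at which its call begins.
- hand_in(): hands the job in; it is judged then, once.
Trained networks look in the newest picture that a camera, given by its name, has taken for a name from the list of things; names that differ only in an ending like _2 or _b are one class to them, and where a whole thing is asked for, a point or a joint stands for the part that bears it (a point fixed in the world has none). Each returns a list of dicts, best first, with "confidence" (0 to 1); they miss things now and then, are a little off and sometimes report something else, mostly with a low value. They report only what shows in the picture. A call takes as long as a camera call. They do not tell look-alikes from the thing itself.
- cut_out(label, camera): "region" (480x640 bool, what is visible of it) and "extent" ([centre column, centre row, width, height] in pixels, round what is visible of it).
The state is a dict: "time": time; "q": joint angles; "joint_velocities": joint speeds; "joint_torque": joint torques, N m; "position": TCP position; "tool_rot": TCP orientation; "ft_force": force on the tool from outside, world axes, zero at the start; "moment": the same for the moment, N m; "grip_width": finger opening in m; "grip_force": force on a finger pad.
Only numpy, scipy, OpenCV 4.12 (cv2) and the standard library are available. Lean on these libraries where they do the work, as an engineer would, in place of code of your own. Each camera call takes 0.05 s, during which the arm holds its last target. There are 200 camera calls.

TASK

Lay the glued brush-handle blank on the bed of the small screw press, lined up with the bed, its plain end (the one without the hole) under the pad and up against the stop. Then turn the knob clockwise until you feel the pad touch the wood, and from there add a quarter of a turn, no more: too loose and the glue joint opens, too tight and the glue is squeezed out. Let go of everything and leave the other things on the bench where they are.

Things in the scene. Friction and masses are not known exactly. Their poses are not given: they have to be found in the camera images.
- clamp: small grey screw press bolted to the bench, a C-shape open towards the robot: column 36 mm wide, begins 42 mm behind the spindle axis; arm top 72 mm above the bench, spindle boss 32 mm across. Origin on the bench top under the spindle axis; x from the open side to the column, z up. It carries knob and pad
- boss (a point): underside of the boss on the spindle axis, 50 mm above the bench; fixed to the press. The round rubber-faced pad, 22 mm across, hangs below it on this axis, on a stiff preloaded spring nose. Before tightening it is 2 to 9 mm clear of a blank on the bed (differs each time)
- bed: plywood packing board under the pad, fixed, 50 mm wide, from 90 mm in front of the spindle axis to 30 mm behind it, along the clamp's x. Flat top 19 to 24 mm above the bench (differs each time). A dark steel stop bar, 44 mm wide, 9 mm high, stands across its rear end. Origin on the spindle axis, 24 mm below the bed's top; axes as the clamp's
- stop (a point): middle of the foot of the stop bar's front face, on the bed's top, 22 mm behind the spindle axis: where the end of the blank belongs. Axes as the clamp's
- knob_grip (a point): point on the knob's vertical axis, 103 mm above the bench, a good TCP height for gripping the knob; fixed, does not turn. The knob is a black square block, 26 x 26 mm with rounded edges, from 80 to 110 mm above the bench, on a disc 38 mm across, with a light pointer line on top; it keeps its height as it turns. Open fingers can turn back round it at that height and take it again
- knob (a joint): turn of the knob, rad; 0: pointer and two faces along the clamp's x; grows clockwise seen from above, lowering the pad 20 mm per full turn. Stays where left. Friction 0.25 Nm opposes whichever way the hand last eased it (at rest it may read reversed). The touching pad adds a counter-clockwise moment: 0 before, about 0.1 Nm within 0.3 rad of touch, then 0.05 Nm per rad.
- blank: the blank of a brush handle, freshly glued from two layers of wood, loose: a straight flat bar 170 x 28 x 12 mm, 0.1 kg. Origin at the centre of its underside, x along it to its plain end, z up . A dark hanging hole is near the other end (-x); 73 mm from the middle
- blank_end (a point): middle of the lower edge of the blank's plain end, 85 mm from its middle
- jar_madder: bystander: glass jar with stopper, 27 mm across, 61 mm high; origin under it
- gum_tin: bystander: flat round tin with a blue lid, 68 mm across, 24 mm high; origin under it
- eraser: bystander: eraser 20 x 42 x 12 mm; origin under it
- ink_stick_2: bystander: flat bar-shaped red ink stick 19 x 72 x 10 mm; origin under it
There are look-alikes about, which are no part of the job. Leave any blue look-alike of the clamp alone.

How it is judged:
On the way, in this order (a step that is already met when the one before it is completed fails the run):
1. the blank lies on the bed, lined up, its plain end at the stop, the pad not yet on it (horizontal distance between blank_end and stop below 0.01 m and angle between the x axis of blank and the x axis of clamp, either way round below 0.12 rad and z of blank in the frame of stop below 0.004 m and contact force between clamp and blank below 1 N), for 0.2 s.
2. the pad has been screwed down on to the blank (contact force between clamp and blank above 15 N), for 0.1 s.
At the end, for the whole second after the job is handed in: the blank's plain end is within 10 mm of the stop and the blank within 0.12 rad of the bed's line, and the pad presses on it with 43 to 60 N, which is a quarter of a turn past touch, give or take a tenth of a turn (about 51 N at a quarter); nothing is held (horizontal distance between blank_end and stop below 0.01 m and angle between the x axis of blank and the x axis of clamp, either way round below 0.12 rad and contact force between clamp and blank between 43 and 60 N and linear speed of blank below 0.01 m/s).
It fails at once if over-tightened: the pad pressed on the blank with more than 70 N (about 0.45 turn past touch) (contact force between clamp and blank above 70 N).
It fails at once if a bystander was pushed more than 25 mm (distance of any of jar_madder, gum_tin, eraser, ink_stick_2 from where it was at the start of the episode above 0.025 m).
It also fails if it takes over 72 s, if anything falls off the work surface, if the arm or the gripper's body presses on something with over 40 N, if the wrist force passes 120 N, or if a joint passes its speed limit or range.

## Working session

There is one attempt and no reset: what is moved stays moved. The work goes in short steps, Python scripts to look and compute and a tool call to move; the robot and the scene stay as the last step left them, time stands still between calls to the robot, and variables do not carry over. Pictures are saved under pics/ and viewed, at most 10 in all, crops included, and the job is handed in when it is done.

Besides the shell and the picture viewer there is one more tool, called by a JSON object that holds its "api" and its "payload". step_arm: Moves the arm, as the interface text tells. Its arguments: {"type":"object","properties":{"rows":{"type":"array"},"jaw":{"type":"number"},"squeeze":{"type":"number"}},"required":["rows"]}

```bash
mkdir -p pics; cat > h.py <<'E'
import numpy as np,cv2
from rig import get_obs,camera,hand_in,cut_out
def cloud(c):
    f=240/np.tan(np.radians(c['fov_y']/2)); v,u=np.mgrid[0:480,0:640]; d=c['depth']
    P=np.stack([(u-c['cx'])/f*d,-(v-c['cy'])/f*d,-d],-1)
    E=np.array(c['extrinsics']); W=P@E[:3,:3].T+E[:3,3]; W[d==0]=np.nan; return W
E
python3 - <<'E'
from h import *
print(get_obs())
for n in('top','side'):
    c=camera(n);W=cloud(c);cv2.imwrite(f'pics/{n}0.png',c['pixels']);print(n,c['fov_y'],c['cx'],c['cy'],np.round(c['extrinsics'],3).tolist(),[k for k in c])
    np.savez(f'{n}0.npz',W=W,p=c['pixels'])
    for l in['clamp','bed','knob','blank','jar_madder','gum_tin','eraser','ink_stick_2']:
        for r in cut_out(l,n):
            m=r['region'];print(l,round(r['confidence'],2),np.round(r['extent']),m.sum(),np.round(np.nanmedian(W[m],0),3),np.round(np.nanpercentile(W[m][:,2],97),3))
E
```

```text
{'time': 0.0, 'q': array([-1.51349783e+00,  5.28514313e-01,  1.43390676e+00, -3.46429438e-05,
        1.18142955e+00, -1.78474899e-01]), 'joint_velocities': array([ 0.00126874,  0.00076463,  0.00017574,  0.00098718, -0.00246152,
       -0.00043036]), 'joint_torque': array([ 1.98719688e-03, -4.40034807e+01, -1.76587182e+01,  6.32044114e-02,
        5.81334683e-02, -1.71508950e-04]), 'position': array([ 0.14599048, -0.60698125,  0.24024062]), 'tool_rot': array([ 9.93057998e-01,  1.17620311e-01,  5.23732752e-05, -1.12788459e-03]), 'ft_force': array([ 0.08781903, -0.67878914,  0.11423463]), 'moment': array([0.01618538, 0.01631235, 0.0261295 ]), 'grip_force': 0.0, 'grip_width': 0.08710011885751263}
top 43.9623413642023 320.032524569692 242.47948705792197 [[0.024, 0.995, -0.095, 0.405], [-1.0, 0.025, 0.015, -0.0], [0.018, 0.095, 0.995, 1.239], [0.0, 0.0, 0.0, 1.0]] ['pixels', 'depth', 'fov_y', 'cx', 'cy', 'extrinsics']
clamp 0.82 [254. 172.  26.  52.] 1158 [0.668 0.12  0.071] 0.112
clamp 0.67 [476. 306.  34.  62.] 1375 [ 0.409 -0.327  0.07 ] 0.112
clamp 0.25 [249. 185.  19.  21.] 297 [0.62
[... 809 characters left out ...]
depth', 'fov_y', 'cx', 'cy', 'extrinsics']
clamp 0.83 [210. 282.  68.  60.] 1485 [0.651 0.139 0.069] 0.111
clamp 0.8 [377. 192.  54.  43.] 1035 [ 0.402 -0.318  0.057] 0.11
bed 0.8 [248. 302.  70.  31.] 1558 [0.59  0.141 0.023] 0.03
knob 0.63 [230. 265.  22.  27.] 413 [0.622 0.136 0.096] 0.111
knob 0.62 [394. 180.  16.  18.] 228 [ 0.362 -0.312  0.094] 0.112
blank 0.58 [356. 234.  73.  10.] 711 [ 0.438 -0.173  0.012] 0.015
jar_madder 0.58 [272. 233.  13.  27.] 306 [ 0.612 -0.094  0.034] 0.062
eraser 0.82 [253. 376.  18.  23.] 324 [0.533 0.3   0.012] 0.014
ink_stick_2 0.74 [316. 258.  19.  19.] 195 [ 0.508 -0.049  0.01 ] 0.013
ink_stick_2 0.52 [255. 374.  20.  26.] 299 [0.532 0.299 0.012] 0.014
```

```bash
python3 - <<'E'
from h import *
p=cv2.imread('pics/top0.png')
a=cv2.resize(p[130:350,140:510],None,fx=2.1,fy=2.1,interpolation=cv2.INTER_CUBIC)
cv2.imwrite('pics/a.png',a); print(a.shape)
E
```

```text
(462, 777, 3)
```

View pics/a.png

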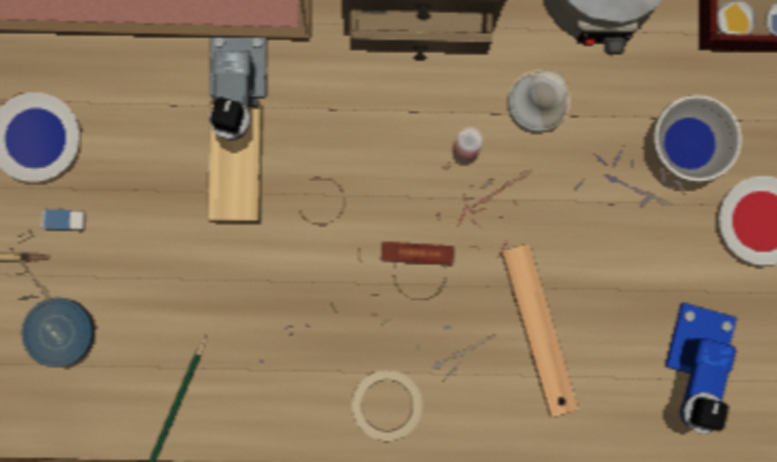

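View pics/side0.png

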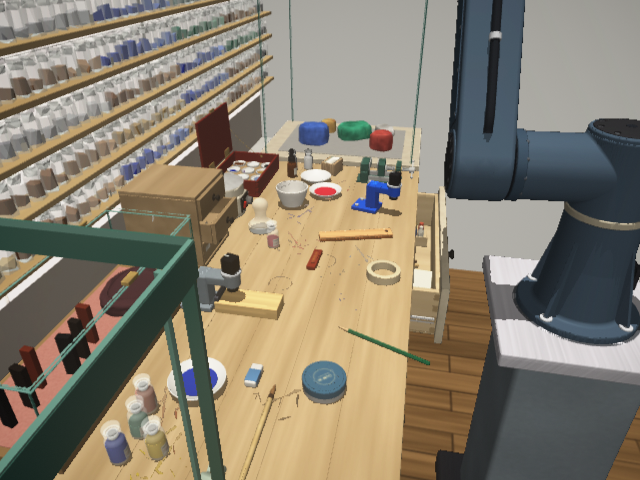

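The blank is the thin orange-tan bar at top-camera pixel (399,287), with the dark hole at about (408,321), so its plain end is at (386,248) and points away from the robot. Other candidates:
- **Blank:** the bed board at (253,204), the ink stick at (338,249), and the pencil at (220,320) are not it.
- **Clamp:** the grey press is at (254,172). The blue one at (476,306) is the look-alike.

The crop confirms the choice, so I'll measure next.

```bash
cat > m.py <<'E'
from h import *
def rect(pts):
    (x,y),(w,h),a=cv2.minAreaRect((pts*1000).astype(np.float32))
    if w<h: w,h,a=h,w,a+90
    a=(a+90)%180-90
    return np.round([x,y,w,h,a],1)
def line(pts): # PCA dir
    m=np.median(pts,0);_,_,v=np.linalg.svd(pts-pts.mean(0),full_matrices=False);return np.round(pts.mean(0)*1000,1),np.degrees(np.arctan2(v[0,1],v[0,0]))
E
python3 - <<'E'
from m import *
for n in('top','side'):
    c=camera(n);W=cloud(c)
    for l,zlo,zhi in[('blank',.006,.02),('bed',.017,.0285),('bed',.027,.036),('clamp',.062,.078),('knob',.104,.118),('knob',.075,.088)]:
        for r in cut_out(l,n):
            P=W[r['region']];P=P[(P[:,2]>zlo)&(P[:,2]<zhi)]
            if len(P)>20: print(n,l,zlo,round(r['confidence'],2),len(P),rect(P[:,:2]),line(P[:,:2]),'z',np.round(np.nanpercentile(P[:,2],[5,50,95]),4))
    if n=='top':
        p=cv2.resize(c['pixels'][140:245,225:285],None,fx=7,fy=5.6,interpolation=cv2.INTER_CUBIC)
        p=cv2.resize(c['pixels'][140:245,225:285],None,fx=5.6,fy=5.6,interpolation=cv2.INTER_CUBIC);cv2.imwrite('pics/b.png',p)
E
```

```text
top blank 0.006 0.59 1120 [ 435.4 -180.9  169.8   29.2   17.3] (array([ 434.7, -180.6]), np.float64(-162.51916688298738)) z [0.0086 0.0126 0.0167]
top blank 0.006 0.37 81 [417.2 286.6  66.1  57.3 -67.4] (array([418.4, 285. ]), np.float64(92.66986131252983)) z [0.0139 0.0191 0.0199]
top bed 0.017 0.97 1048 [5.940e+02 1.236e+02 1.196e+02 5.020e+01 4.000e-01] (array([580.9, 121.7]), np.float64(172.20390953560673)) z [0.0188 0.0228 0.0266]
top bed 0.017 0.18 47 [ 434.4 -180.1  162.1   26.8   16.9] (array([ 433. , -178.4]), np.float64(-163.42448910567524)) z [0.017  0.0177 0.0193]
top bed 0.027 0.97 54 [594.3 122.5 120.1  44.   -1. ] (array([599.5, 117.9]), np.float64(169.10580708474185)) z [0.0271 0.0282 0.034 ]
top clamp 0.062 0.87 482 [ 386.5 -330.    82.5   36.7  -13.5] (array([ 401.1, -331.9]), np.float64(159.7260213144366)) z [0.066  0.0724 0.0763]
top clamp 0.062 0.64 424 [6.506e+02 1.242e+02 8.330e+01 3.440e+01 1.000e-01] (array([666.3, 123.3]), np.float64(-174.70542070262366)) z [0.0676 0.0721 0.0764]
top knob 0.104 0.68 186 [ 360.7 -323.5   26.    25.9   73.2] (array([ 360.7, -3
[... 1065 characters left out ...]
e clamp 0.062 0.72 456 [650.3 130.5  85.2  36.   -4.6] (array([653.6, 133.9]), np.float64(171.7727233431022)) z [0.0632 0.0717 0.0743]
side knob 0.104 0.75 143 [625.  126.8  26.9  25.2  78.2] (array([624.1, 129.9]), np.float64(-139.70223515027797)) z [0.1051 0.11   0.1119]
side knob 0.104 0.64 62 [ 361.8 -318.5   27.7   25.    75.9] (array([ 361.6, -315.4]), np.float64(-149.01558496401438)) z [0.1053 0.1098 0.1123]
side knob 0.075 0.75 115 [622.8 134.   34.2  23.5  20.7] (array([621.3, 135. ]), np.float64(27.154122173128787)) z [0.0785 0.0815 0.0871]
side knob 0.075 0.64 56 [ 358.2 -314.1   34.9   24.6   24.5] (array([ 361.2, -311.1]), np.float64(-160.8723363992602)) z [0.0798 0.0828 0.0872]
```

View pics/b.png

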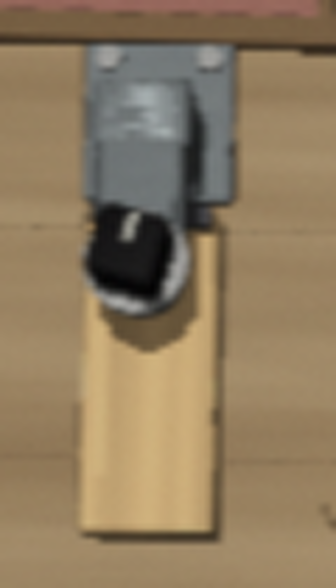

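{"api": "step_arm", "payload": {"rows": [[0.0345,0.059,0,0,0,1],[0.0345,0.059,0,0,0,1],[0.0345,0.059,0,0,0,1],[0.0345,0.059,0,0,0,1],[0.0345,0.059,0,0,0,0],[0.0345,0.059,0,0,0,0],[0.035,0.059,0,0,0,0],[0,0,-0.05,0,0,0],[0,0,-0.05,0,0,0],[0,0,-0.04,0,0,0],[0,0,0,0,0,0]], "jaw": 0.06, "squeeze": 20}}

```text
time: 2.98
position: [0.3661, -0.2289, 0.0993]
tool_rot: [0.988, 0.152, -0.002, -0.003]
ft_force: [0.6, 0.1, 0.4]
grip_width: 0.0599
grip_force: 0.0
```

```bash
python3 - <<'E'
from h import *
W=np.load('top0.npz')['W'];r=np.hypot(W[...,0]-.624,W[...,1]-.125)
for R in(.06,.1,.12,.15,.2):print(R,np.nanmax(np.where(r<R,W[...,2],np.nan)))
W=np.load('side0.npz')['W'];r=np.hypot(W[...,0]-.624,W[...,1]-.125)
for R in(.06,.1,.12,.15,.2):print(R,np.nanmax(np.where(r<R,W[...,2],np.nan)))
E
```

```text
0.06 0.11605710459574037
0.1 0.11605710459574037
0.12 0.15402521202961594
0.15 0.17090388567406878
0.2 0.17502613479699236
0.06 0.11230783266852984
0.1 0.14479415524343597
0.12 0.15179173662037282
0.15 0.1699961268123737
0.2 0.17174530713283026
```

{"api": "step_arm", "payload": {"rows": [[0.011,0.0175,0,0,0,0],[0.011,0.0175,0,0,0,0],[0,0,-0.03,0,0,0],[0,0,-0.03,0,0,0],[0,0,0,0,0,0]]}}

```text
time: 3.6
position: [0.3894, -0.1954, 0.0415]
tool_rot: [0.988, 0.152, -0.0, -0.0]
ft_force: [0.1, 0.2, 0.0]
grip_width: 0.0598
grip_force: 0.0
```

```bash
python3 - <<'E'
from h import *
o=get_obs();print(o['position'],o['q'])
c=camera('side');p=c['pixels'][130:330,250:470];cv2.imwrite('pics/c.png',cv2.resize(p,None,fx=3,fy=3))
E
```

```text
[ 0.38943414 -0.1954375   0.04153003] [-7.22717191e-01  6.76363904e-01  2.05036143e+00  1.00524254e-05
  4.15492204e-01  5.42498951e-01]
```

View pics/c.png

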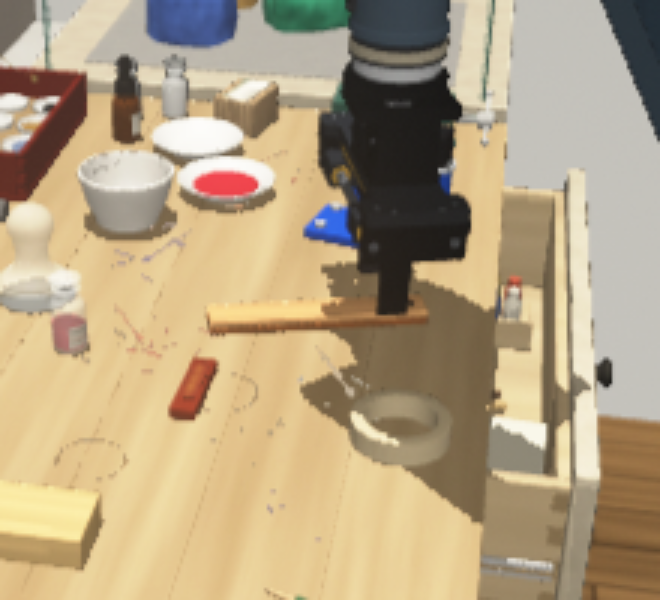

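The fingers straddle the blank near its hole end, around crop pixel (390,300). I'll descend, grip and lift.

{"api": "step_arm", "payload": {"rows": [[0,0,-0.0185,0,0,0],[0,0,0,0,0,0]]}}

```text
time: 3.9
position: [0.3897, -0.1958, 0.0238]
tool_rot: [0.988, 0.152, 0.0, 0.001]
ft_force: [0.4, 1.1, 0.9]
grip_width: 0.0601
grip_force: 0.0
```

{"api": "step_arm", "payload": {"rows": [[0,0,0,0,0,0],[0,0,0,0,0,0],[0,0,0,0,0,0],[0,0,0,0,0,0],[0,0,0.03,0,0,0],[0,0,0.04,0,0,0],[0,0,0,0,0,0]], "jaw": 0.01, "squeeze": 30}}

```text
time: 4.78
position: [0.3903, -0.196, 0.0946]
tool_rot: [0.988, 0.152, 0.002, 0.002]
ft_force: [0.2, 0.6, -1.5]
grip_width: 0.0274
grip_force: 30.0
```

```bash
cat > b.py <<'E'
from m import *
o=get_obs();print(o['position'],o['tool_rot'],o['grip_width'],o['grip_force'])
for n in('top','side'):
    W=cloud(camera(n))
    for l in('blank','bed'):
      for r in cut_out(l,n)[:1]:
        P=W[r['region']];P=P[~np.isnan(P[:,0])];z=np.percentile(P[:,2],60);Q=P[abs(P[:,2]-z)<.006]
        print(n,l,round(r['confidence'],2),rect(Q[:,:2]),'z',np.round(np.percentile(Q[:,2],[5,50,95]),4))
        if l=='blank':
            A=np.c_[P[:,0],P[:,1],np.ones(len(P))]; Q=Q-Q.mean(0); _,_,v=np.linalg.svd(Q,full_matrices=False);print(' axis',v[0])
E
python3 b.py
```

```text
[ 0.39029175 -0.19602852  0.09459369] [0.9883225  0.1523558  0.00160179 0.00194537] 0.027424423247061062 29.98519778251648
top blank 0.81 [ 472.6 -170.8   94.8   28.9   17.9] z [0.0803 0.084  0.0873]
 axis [-9.34811125e-01 -3.55144255e-01 -8.47180767e-04]
top bed 0.75 [593.9 123.6 119.6  50.1  -0. ] z [0.019  0.0229 0.0267]
side blank 0.56 [ 436.4 -178.4  169.4   34.    18.5] z [0.0764 0.0814 0.0834]
 axis [ 0.95366047  0.30084699 -0.00477511]
side bed 0.59 [595.4 126.5 120.   52.7   0.8] z [0.0188 0.0232 0.0253]
```

{"api": "step_arm", "payload": {"rows": [[0,0.02,0,0,0,-1.1],[0.003,0.04,0,0,0,-2.4],[0.003,0.04,0,0,0,-2.4],[0.003,0.04,0,0,0,-2.4],[0.003,0.04,0,0,0,-2.4],[0.003,0.04,0,0,0,-2.4],[0.003,0.04,0,0,0,-2.4],[0.003,0.04,0,0,0,-2.4],[0.003,0.021,0,0,0,0],[0,0,-0.02,0,0,0],[0,0,-0.02,0,0,0],[0,0,0,0,0,0]]}}

```text
time: 6.58
position: [0.4118, 0.1258, 0.0511]
tool_rot: [1.0, -0.003, -0.002, 0.0]
ft_force: [-0.1, 0.5, -0.9]
grip_width: 0.0275
grip_force: 30.0
```

```bash
python3 b.py
```

```text
[0.41175659 0.12582458 0.05108687] [ 9.99991406e-01 -3.31310163e-03 -2.49078266e-03  8.35244051e-05] 0.027482021817639177 29.98525768518448
top blank 0.89 [5.054e+02 1.238e+02 7.810e+01 2.820e+01 2.000e-01] z [0.0355 0.0391 0.043 ]
 axis [-0.99977796  0.01120575  0.01784577]
side blank 0.86 [463.2 126.9 169.8  31.6  -0.6] z [0.0368 0.0416 0.0437]
 axis [-9.98649715e-01  5.19488928e-02 -2.42738028e-04]
side bed 0.66 [595.4 128.6 118.9  52.1   2.7] z [0.0186 0.0231 0.0251]
```

{"api": "step_arm", "payload": {"rows": [[0.01,0,-0.003,0,0,0],[0,0,-0.001,0,0,0],[0,0,0,0,0,0]]}}

```text
time: 7.25
position: [0.4233, 0.1257, 0.0487]
tool_rot: [1.0, -0.003, -0.0, 0.0]
ft_force: [0.2, 0.5, -1.6]
grip_width: 0.0276
grip_force: 30.0
```

{"api": "step_arm", "payload": {"rows": [[0,0,-0.001,0,0,0],[0,0,-0.0005,0,0,0],[0,0,0,0,0,0]]}}

```text
time: 7.62
position: [0.423, 0.1258, 0.0472]
tool_rot: [1.0, -0.003, -0.0, 0.0]
ft_force: [-0.1, 0.3, -1.4]
grip_width: 0.0275
grip_force: 30.0
```

{"api": "step_arm", "payload": {"rows": [[0.015,0,0,0,0,0],[0.015,0,-0.0005,0,0,0],[0.015,0,0,0,0,0],[0.012,0,0,0,0,0],[0.01,0,0,0,0,0],[0,0,0,0,0,0]]}}

```text
time: 8.38
position: [0.4912, 0.1257, 0.0467]
tool_rot: [1.0, -0.003, 0.001, -0.0]
ft_force: [0.2, 0.3, -1.0]
grip_width: 0.0276
grip_force: 30.0
```

```bash
python3 b.py; python3 - <<'E'
from h import *
c=camera('side');p=c['pixels'][230:350,170:340];cv2.imwrite('pics/d.png',cv2.resize(p,None,fx=4.5,fy=4.5,interpolation=cv2.INTER_CUBIC))
E
```

```text
[0.49124935 0.12573923 0.04674394] [ 9.99993804e-01 -3.47756317e-03  5.45914914e-04 -2.14150769e-05] 0.027619914243220602 29.985261261463165
top blank 0.55 [ 5.939e+02  1.232e+02  4.640e+01  2.820e+01 -2.000e-01] z [0.0316 0.0356 0.0389]
 axis [-0.97758687  0.21051233 -0.00291073]
top bed 0.79 [611.5 123.6  81.8  49.9   1.6] z [0.0188 0.0228 0.0268]
side blank 0.66 [538.4 128.3 168.4  36.9  -1.6] z [0.0303 0.0354 0.0375]
 axis [-0.99972116  0.02354076  0.00185212]
side bed 0.87 [596.7 144.  120.2  44.9 -14.8] z [0.0171 0.0228 0.0251]
```

View pics/d.png

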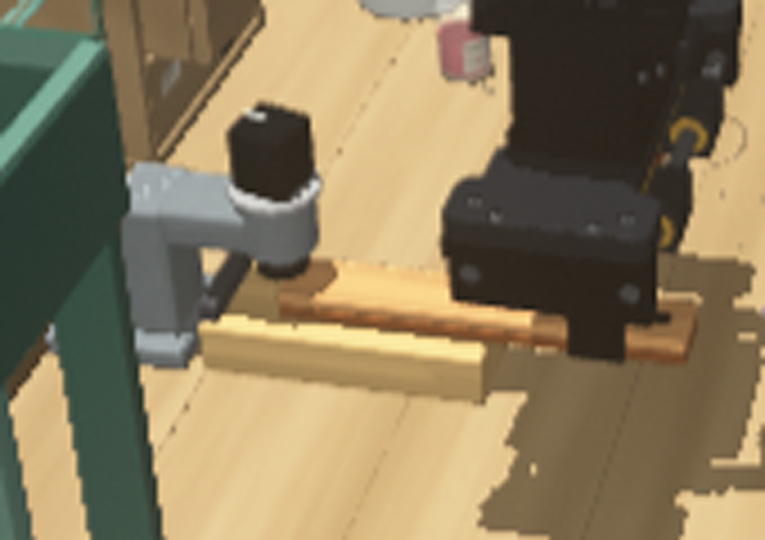

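The blank lies flat on the bed, with its tip at about crop pixel (285,300) going under the pad and the stop bar visible at (228,285). I'll push on to the stop.

{"api": "step_arm", "payload": {"rows": [[0.008,0,0,0,0,0],[0.007,0,0,0,0,0],[0,0,0,0,0,0]]}}

```text
time: 9.1
position: [0.5066, 0.1257, 0.0469]
tool_rot: [1.0, -0.003, 0.001, -0.0]
ft_force: [0.7, 0.1, -1.2]
grip_width: 0.0275
grip_force: 30.0
```

{"api": "step_arm", "payload": {"rows": [[0.002,0,0,0,0,0],[0.002,0,0,0,0,0],[0,0,0,0,0,0]]}}

```text
time: 9.48
position: [0.5094, 0.1258, 0.0468]
tool_rot: [1.0, -0.003, 0.0, -0.0]
ft_force: [0.3, -0.5, -1.4]
grip_width: 0.0275
grip_force: 30.0
```

{"api": "step_arm", "payload": {"rows": [[0.0015,0,0,0,0,0],[0.0015,0,0,0,0,0],[0,0,0,0,0,0]]}}

```text
time: 9.85
position: [0.5125, 0.1258, 0.0468]
tool_rot: [1.0, -0.003, 0.0, -0.0]
ft_force: [-0.5, -0.3, -1.2]
grip_width: 0.0272
grip_force: 30.0
```

{"api": "step_arm", "payload": {"rows": [[0.001,0,0,0,0,0],[0.001,0,0,0,0,0],[0,0,0,0,0,0]]}}

```text
time: 10.22
position: [0.5129, 0.1258, 0.0465]
tool_rot: [1.0, -0.003, -0.001, 0.0]
ft_force: [-2.1, -0.6, -0.1]
grip_width: 0.0276
grip_force: 30.0
```

{"api": "step_arm", "payload": {"rows": [[0,0,0,0,0,0],[0,0,0,0,0,0],[0,0,0.01,0,0,0],[0,0,0.03,0,0,0],[0,0,0.035,0,0,0],[0,0,0.035,0,0,0],[0,0,0,0,0,0]], "jaw": 0.05}}

```text
time: 11.1
position: [0.5167, 0.1259, 0.1602]
tool_rot: [1.0, -0.003, 0.004, -0.0]
ft_force: [0.1, 0.1, 0.8]
grip_width: 0.0498
grip_force: 0.0
```

```bash
python3 b.py; python3 - <<'E'
from m import *
print(get_obs()['q'])
for n in('top','side'):
  W=cloud(camera(n))
  for r in cut_out('knob',n):
    P=W[r['region']];P=P[(P[:,2]>.104)&(P[:,2]<.118)&(P[:,0]>.55)]
    if len(P)>20:print(n,r['confidence'],rect(P[:,:2]))
E
```

```text
[0.51672758 0.12594569 0.16019503] [ 9.99985551e-01 -3.33788329e-03  4.21126944e-03 -1.48971638e-04] 0.04981688201813237 0.0
side blank 0.75 [ 5.628e+02  1.260e+02  1.708e+02  3.320e+01 -4.000e-01] z [0.0304 0.0352 0.0369]
 axis [-0.9998091  -0.01945211  0.00184061]
side bed 0.82 [595.3 144.4 120.   18.9   2.6] z [0.0153 0.0221 0.0247]
[2.86368121e-02 5.23144465e-01 1.75449312e+00 6.98853101e-06
 8.66425283e-01 1.60626301e+00]
top 0.76 [625.6 124.   26.   24.3  78.8]
side 0.9 [625.4 127.5  27.4  26.2  74.9]
```

{"api": "step_arm", "payload": {"rows": [[0.01,0,0,0,0,10.4],[0.01,0,0,0,0,10.4],[0.01,0,0,0,0,10.4],[0.01,0,0,0,0,10.4],[0.01,0,0,0,0,10.4],[0.01,0,0,0,0,10.4],[0.01,0,0,0,0,10.4],[0.01,0,0,0,0,10.4],[0.01,0,0,0,0,10.4],[0.01,0,0,0,0,10.4],[0.009,0,0,0,0,10.4],[0,0,0,0,0,10.4]], "jaw": 0.06}}

```text
time: 13.1
position: [0.6239, 0.1257, 0.1562]
tool_rot: [0.464, 0.886, 0.0, 0.0]
ft_force: [-0.4, -0.5, 0.5]
grip_width: 0.0599
grip_force: 0.0
```

{"api": "step_arm", "payload": {"rows": [[0,0,0,0,0,10.4],[0,0,0,0,0,10.4],[0,0,0,0,0,10.4],[0,0,0,0,0,10.4],[0,0,0,0,0,0],[0,0,0,0,0,0]]}}

```text
time: 13.85
position: [0.6231, 0.1258, 0.1565]
tool_rot: [0.123, 0.992, -0.0, -0.0]
ft_force: [-0.2, -0.7, 0.5]
grip_width: 0.0602
grip_force: 0.0
```

```bash
python3 - <<'E'
from h import *
o=get_obs();t=o['tool_rot'];print(o['position'],t,np.degrees(2*np.arctan2(t[1],t[0])),o['q'],o['moment'])
E
```

```text
[0.62311463 0.12578436 0.15645522] [ 1.23083224e-01  9.92396322e-01 -2.41849393e-05 -2.43871108e-04] 165.859843867378 [ 2.36613736e-02  6.41487770e-01  1.47960949e+00  2.77028776e-05
  1.02098496e+00 -1.30035715e+00] [ 0.04759642 -0.16469389 -0.00973614]
```

{"api": "step_arm", "payload": {"rows": [[0.0023,0,0,0,0,1],[0,0,-0.025,0,0,0],[0,0,-0.0275,0,0,0],[0,0,0,0,0,0]]}}

```text
time: 14.35
position: [0.6239, 0.1257, 0.1022]
tool_rot: [0.113, 0.994, -0.0, -0.003]
ft_force: [-0.1, -1.1, -0.7]
grip_width: 0.06
grip_force: 0.0
```

{"api": "step_arm", "payload": {"rows": [[0,0,0,0,0,0],[0,0,0,0,0,0],[0,0,0,0,0,0],[0,0,0,0,0,0]], "jaw": 0.01, "squeeze": 30}}

```text
time: 14.85
position: [0.6258, 0.1258, 0.1049]
tool_rot: [0.113, 0.994, 0.0, 0.001]
ft_force: [0.6, 0.6, -0.9]
grip_width: 0.028
grip_force: 0.0
```

```bash
cat > o.py <<'E'
from h import *
M=[]
for i in range(1):
    o=get_obs();M.append(o['moment'])
t=o['tool_rot'];print('t',round(o['time'],2),'p',o['position'].round(4),'tilt',t[2:].round(4),'yawx',np.degrees(2*np.arctan2(t[1],t[0])).round(2),'q6',round(o['q'][5],3),'F',o['ft_force'].round(2),'M',o['moment'].round(3),o['joint_torque'][[0,5]].round(3),o['grip_width'],o['grip_force'])
E
python3 o.py
```

```text
t 14.85 p [0.6258 0.1258 0.1049] tilt [0.0001 0.0005] yawx 167.01 q6 -1.32 F [ 0.59  0.61 -0.88] M [ 0.099 -0.228 -0.007] [-0.003  0.   ] 0.027971617854645765 0.0
```

{"api": "step_arm", "payload": {"rows": [[0,0,0,0,0,0],[0,0,0,0,0,0],[0,0,0,0,0,-4],[0,0,0,0,0,-4],[0,0,0,0,0,-4],[0,0,0,0,0,-4]]}}

```text
time: 15.6
position: [0.6259, 0.1263, 0.1048]
tool_rot: [0.251, 0.968, 0.0, 0.001]
ft_force: [0.1, 2.0, 3.2]
grip_width: 0.026
grip_force: 29.8
```

```bash
python3 o.py
```

```text
t 15.6 p [0.6259 0.1263 0.1048] tilt [0.0003 0.0006] yawx 150.97 q6 -1.04 F [0.08 2.02 3.19] M [ 0.481 -0.124  0.3  ] [-1.671 -0.117] 0.02604838221697155 29.789383839815855
```

{"api": "step_arm", "payload": {"rows": [[0,0,0,0,0,-4],[0,0,0,0,0,-4],[0,0,0,0,0,-4]]}}

```text
time: 15.98
position: [0.626, 0.1264, 0.1048]
tool_rot: [0.35, 0.937, 0.0, 0.001]
ft_force: [0.6, 2.4, 3.1]
grip_width: 0.0257
grip_force: 29.8
```

```bash
python3 o.py
```

```text
t 15.97 p [0.626  0.1264 0.1048] tilt [0.0004 0.0006] yawx 138.97 q6 -0.831 F [0.56 2.44 3.11] M [ 0.421 -0.169  0.262] [-1.803 -0.117] 0.025671322184595283 29.789989544078708
```

{"api": "step_arm", "payload": {"rows": [[0,0,0,0,0,-4],[0,0,0,0,0,-4],[0,0,0,0,0,-4]]}}

```text
time: 16.35
position: [0.626, 0.1264, 0.1048]
tool_rot: [0.446, 0.895, 0.001, 0.001]
ft_force: [-0.4, 3.8, 3.5]
grip_width: 0.0257
grip_force: 29.8
```

```bash
python3 o.py
```

```text
t 16.35 p [0.626  0.1264 0.1048] tilt [0.0005 0.0006] yawx 126.97 q6 -0.621 F [-0.36  3.77  3.53] M [ 0.445 -0.152  0.219] [-1.904 -0.117] 0.02565210198595648 29.791065640747547
```

{"api": "step_arm", "payload": {"rows": [[0,0,0,0,0,-4],[0,0,0,0,0,-4]]}}

```text
time: 16.6
position: [0.6261, 0.1264, 0.1048]
tool_rot: [0.508, 0.862, 0.001, 0.001]
ft_force: [1.2, 3.0, 2.5]
grip_width: 0.0257
grip_force: 29.8
```

```bash
python3 o.py
```

```text
t 16.6 p [0.6261 0.1264 0.1048] tilt [0.0006 0.0006] yawx 118.97 q6 -0.482 F [1.18 3.04 2.49] M [ 0.416 -0.115  0.262] [-1.952 -0.117] 0.0257454361347995 29.791781301610172
```

{"api": "step_arm", "payload": {"rows": [[0,0,0,0,0,-4],[0,0,0,0,0,-4]]}}

```text
time: 16.85
position: [0.6261, 0.1265, 0.1048]
tool_rot: [0.567, 0.824, 0.001, 0.001]
ft_force: [0.9, 2.5, 3.6]
grip_width: 0.0258
grip_force: 29.8
```

```bash
python3 o.py
```

```text
t 16.85 p [0.6261 0.1265 0.1048] tilt [0.0007 0.0006] yawx 110.98 q6 -0.342 F [0.92 2.49 3.58] M [ 0.368 -0.118  0.219] [-1.981 -0.117] 0.025764582012851995 29.7927897144109
```

{"api": "step_arm", "payload": {"rows": [[0,0,0,0,0,-4],[0,0,0,0,0,-4]]}}

```text
time: 17.1
position: [0.6262, 0.1265, 0.1048]
tool_rot: [0.623, 0.782, 0.001, 0.001]
ft_force: [1.1, 3.9, 2.7]
grip_width: 0.0256
grip_force: 29.8
```

```bash
python3 o.py
```

```text
t 17.1 p [0.6262 0.1265 0.1048] tilt [0.0008 0.0006] yawx 102.98 q6 -0.202 F [1.11 3.92 2.65] M [ 0.397 -0.19   0.226] [-1.99  -0.117] 0.02561641711149175 29.793529235757887
```

{"api": "step_arm", "payload": {"rows": [[0,0,0,0,0,-4],[0,0,0,0,0,-4]]}}

```text
time: 17.35
position: [0.6263, 0.1265, 0.1048]
tool_rot: [0.676, 0.737, 0.001, 0.001]
ft_force: [0.4, 2.6, 2.3]
grip_width: 0.026
grip_force: 29.8
```

```bash
python3 o.py
```

```text
t 17.35 p [0.6263 0.1265 0.1048] tilt [0.0009 0.0005] yawx 94.97 q6 -0.063 F [0.38 2.58 2.32] M [ 0.367 -0.155  0.23 ] [-1.982 -0.117] 0.026001256197043337 29.794380264356732
```

{"api": "step_arm", "payload": {"rows": [[0,0,0,0,0,-4],[0,0,0,0,0,-4]]}}

```text
time: 17.6
position: [0.6263, 0.1264, 0.1048]
tool_rot: [0.725, 0.688, 0.001, 0.001]
ft_force: [1.3, 3.0, 1.7]
grip_width: 0.0259
grip_force: 29.9
```

```bash
python3 o.py
```

```text
t 17.6 p [0.6263 0.1264 0.1048] tilt [0.0009 0.0006] yawx 86.99 q6 0.077 F [1.26 3.02 1.71] M [ 0.374 -0.158  0.355] [-2.072 -0.035] 0.025870001956699338 29.854150163009763
```

{"api": "step_arm", "payload": {"rows": [[0,0,0,0,0,-4],[0,0,0,0,0,-4]]}}

```text
time: 17.85
position: [0.6264, 0.1264, 0.1048]
tool_rot: [0.772, 0.636, 0.001, 0.001]
ft_force: [1.3, 1.8, 2.7]
grip_width: 0.0255
grip_force: 29.9
```

```bash
python3 o.py
```

```text
t 17.85 p [0.6264 0.1264 0.1048] tilt [0.001  0.0006] yawx 79.0 q6 0.216 F [1.31 1.82 2.75] M [ 0.408 -0.108  0.341] [-1.963 -0.015] 0.025490230941902725 29.856953197158873
```

{"api": "step_arm", "payload": {"rows": [[0,0,0,0,0,-4],[0,0,0,0,0,-4]]}}

```text
time: 18.1
position: [0.6264, 0.1264, 0.1048]
tool_rot: [0.814, 0.581, 0.001, 0.001]
ft_force: [0.7, 3.1, 2.5]
grip_width: 0.0259
grip_force: 29.9
```

```bash
python3 o.py
```

```text
t 18.1 p [0.6264 0.1264 0.1048] tilt [0.001  0.0005] yawx 71.0 q6 0.356 F [0.67 3.15 2.54] M [ 0.399 -0.086  0.348] [-1.923 -0.009] 0.02590565961365609 29.857585541903973
```

{"api": "step_arm", "payload": {"rows": [[0,0,0,0,0,-4],[0,0,0,0,0,-4]]}}

```text
time: 18.35
position: [0.6265, 0.1264, 0.1048]
tool_rot: [0.853, 0.523, 0.001, 0.001]
ft_force: [0.7, 3.2, 2.6]
grip_width: 0.026
grip_force: 29.9
```

```bash
python3 o.py
```

```text
t 18.35 p [0.6265 0.1264 0.1048] tilt [0.001  0.0005] yawx 63.01 q6 0.495 F [0.7  3.18 2.63] M [ 0.356 -0.151  0.372] [-1.846 -0.003] 0.02595870478455674 29.918888895772398
```

{"api": "step_arm", "payload": {"rows": [[0,0,0,0,0,-4],[0,0,0,0,0,-4],[0,0,0,0,0,-4],[0,0,0,0,0,-4],[0,0,0,0,0,-4],[0,0,0,0,0,-4],[0,0,0,0,0,-4],[0,0,0,0,0,-4],[0,0,0,0,0,-4],[0,0,0,0,0,-4]]}}

```text
time: 19.6
position: [0.6266, 0.1262, 0.1048]
tool_rot: [0.98, 0.199, 0.001, 0.0]
ft_force: [1.8, 2.1, 1.8]
grip_width: 0.0255
grip_force: 29.9
```

```bash
python3 o.py
```

```text
t 19.6 p [0.6266 0.1262 0.1048] tilt [0.0013 0.0003] yawx 23.01 q6 1.193 F [1.8  2.1  1.77] M [ 0.285 -0.177  0.33 ] [-1.519  0.026] 0.025462031913456713 29.920676588080823
```

{"api": "step_arm", "payload": {"rows": [[0,0,0,0,0,-4],[0,0,0,0,0,-4],[0,0,0,0,0,-4],[0,0,0,0,0,-4],[0,0,0,0,0,-3]]}}

```text
time: 20.23
position: [0.6266, 0.126, 0.1048]
tool_rot: [0.999, 0.035, 0.001, 0.0]
ft_force: [2.0, 1.9, 1.7]
grip_width: 0.0258
grip_force: 30.0
```

```bash
python3 o.py; python3 - <<'E'
from m import *
c=camera('side');p=c['pixels'][230:350,170:340];cv2.imwrite('pics/e.png',cv2.resize(p,None,fx=4.5,fy=4.5,interpolation=cv2.INTER_CUBIC))
E
```

```text
t 20.23 p [0.6266 0.126  0.1048] tilt [0.0014 0.0002] yawx 4.05 q6 1.524 F [2.03 1.92 1.74] M [ 0.294 -0.167  0.42 ] [-1.375  0.153] 0.02578100753836416 29.957940727472305
```

View pics/e.png

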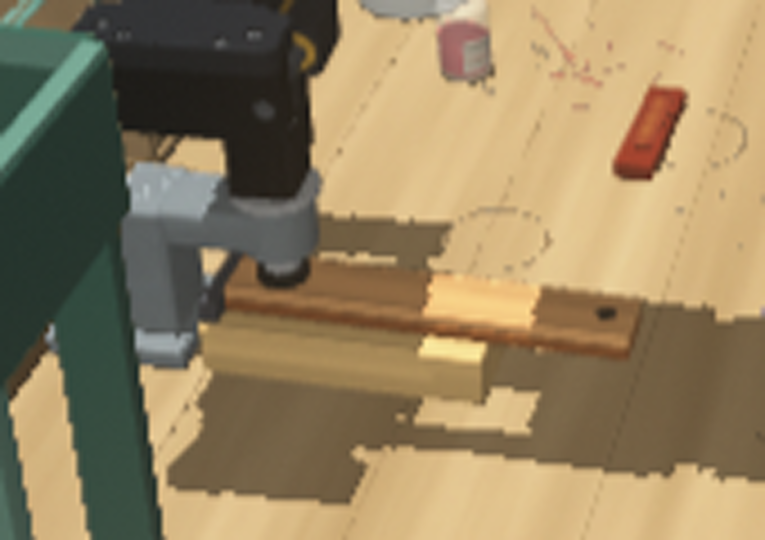

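```bash
python3 - <<'E'
from h import *
d=cv2.imread('pics/d.png');e=cv2.imread('pics/e.png')
f=lambda p:cv2.resize(p[190:320,220:350],None,fx=3,fy=3,interpolation=cv2.INTER_CUBIC)
s=cv2.imread('pics/side0.png')[230:350,170:340]
cv2.imwrite('pics/f.png',np.hstack([f(d),f(e)]))
for n,p in(('d',d),('e',e)):
    print(n,cv2.resize(p,(170,120),interpolation=cv2.INTER_AREA)[52:70,60:66].mean(axis=(1,2)).round().tolist())
E
python3 o.py; python3 -c "
from h import *
for i in range(8): camera('side'); o=get_obs(); print(o['moment'][2].round(3),o['joint_torque'][5].round(3))"
```

```text
d [100.0, 101.0, 100.0, 100.0, 101.0, 100.0, 84.0, 57.0, 43.0, 49.0, 88.0, 107.0, 106.0, 114.0, 115.0, 106.0, 95.0, 90.0]
e [94.0, 94.0, 94.0, 94.0, 94.0, 94.0, 104.0, 111.0, 85.0, 49.0, 37.0, 43.0, 78.0, 108.0, 112.0, 95.0, 78.0, 74.0]
t 20.27 p [0.6266 0.1261 0.1048] tilt [0.0014 0.0002] yawx 3.98 q6 1.526 F [2.1  1.94 1.75] M [ 0.234 -0.192  0.302] [-1.324  0.413] 0.025690658189648802 29.940075986087322
0.226 0.272
0.11 0.151
0.172 0.149
0.166 0.164
0.199 0.178
0.198 0.189
0.223 0.198
0.253 0.205
```

View pics/f.png

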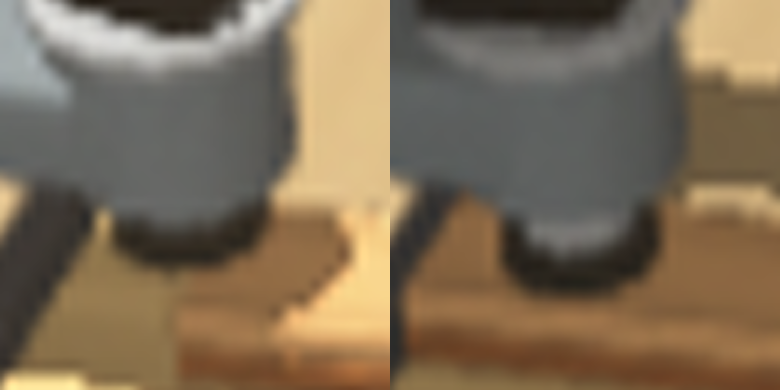

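Side by side, the pad has come down about 4 to 5 mm and now rests on the wood. That matches touch at about yaw 94°, so the knob is a quarter turn past touch now. I'll let go.

{"api": "step_arm", "payload": {"rows": [[0,0,0,0,0,0],[0,0,0,0,0,0],[0,0,0.02,0,0,0],[0,0,0.04,0,0,0],[-0.04,0,0.03,0,0,0],[-0.06,0,0,0,0,0],[-0.06,-0.03,0,0,0,0],[-0.04,-0.05,0,0,0,0],[0,-0.05,0,0,0,0],[0,0,0,0,0,0]], "jaw": 0.06}}

```text
time: 21.92
position: [0.43, -0.0037, 0.1941]
tool_rot: [0.999, 0.032, -0.0, 0.0]
ft_force: [0.5, 1.1, 1.1]
grip_width: 0.0602
grip_force: 0.0
```

```bash
python3 b.py; python3 - <<'E'
from m import *
for n in('top','side'):
  c=camera(n);W=cloud(c)
  for r in cut_out('knob',n):
    P=W[r['region']];P=P[(P[:,2]>.104)&(P[:,2]<.118)&(P[:,0]>.55)]
    if len(P)>20:print(n,r['confidence'],rect(P[:,:2]))
  if n=='top':cv2.imwrite('pics/g.png',cv2.resize(c['pixels'][140:270,215:345],None,fx=4.4,fy=4.4,interpolation=cv2.INTER_CUBIC))
E
```

```text
[ 0.42996951 -0.00370097  0.19414845] [ 9.99481869e-01  3.21827667e-02 -4.34619093e-04  2.71705501e-04] 0.06020680524558652 0.0
top blank 0.7 [ 5.481e+02  1.235e+02  1.424e+02  2.860e+01 -3.000e-01] z [0.0313 0.0351 0.0385]
 axis [-9.99976544e-01  6.80929253e-03  7.38309725e-04]
top bed 0.64 [5.932e+02 1.237e+02 1.182e+02 5.010e+01 5.000e-01] z [0.019  0.0228 0.0269]
side blank 0.91 [ 5.623e+02  1.261e+02  1.696e+02  3.210e+01 -1.000e-01] z [0.0305 0.035  0.0368]
 axis [-0.9998222  -0.01870381  0.00239526]
side bed 0.92 [594.  145.2 118.5  19.5   3.5] z [0.0152 0.0221 0.0245]
top 0.71 [624.3 124.4  26.4  25.7   1.8]
side 0.84 [625.4 127.6  26.3  25.8 -82.1]
```

View pics/g.png

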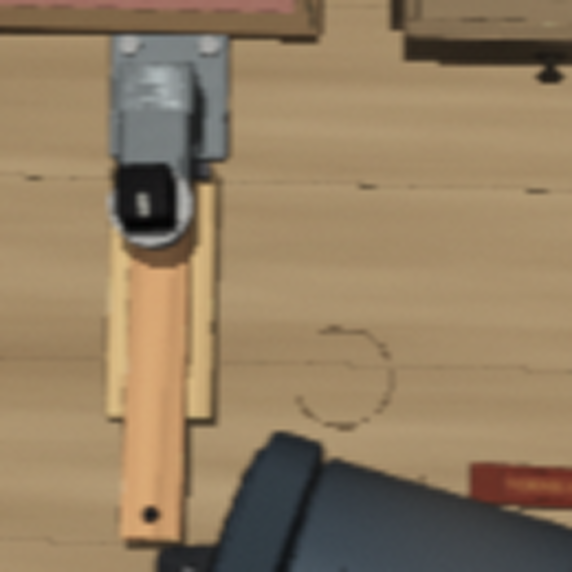

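The blank is centred on the bed at the stop. The knob stands at about 4° yaw as commanded, with its pointer at crop pixel (142,203) towards the robot, and nothing else has moved. Handing in.

```bash
python3 -c "
from rig import hand_in
print(hand_in())"
```

```text
the job is handed in; nothing more can be done
None
```

The job is handed in: the blank lies lined up against the stop, the knob is about a quarter turn past the touch I felt, and the gripper is clear. The pad force could not be measured, and the hand-in returned no verdict.

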